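# Nest the mixing beakers in the rail cradle

## Robot

A 7-joint arm with a two-finger parallel gripper is mounted at the origin on the work surface. World frame = base frame: x ahead of the robot, y to its left, z up, the work surface at z = 0. Lengths are in mm, angles in rad, forces in N, time in s.
With the tool pointing down it reaches from about 400 to 875 mm from the base axis. Payload 4.4 kg.
Tool frame: the origin (TCP) lies at the very end of the fingers, on their centre line; the grasp point (between the pads) lies 19 mm behind it; z points along the fingers, y is the line along which they close (so a half turn about z gives the same grasp; the last joint's range is limited). The gripper opens to 85 mm and grips with 20 to 120 N. Pads are 22 mm wide; open, the fingers measure 114 mm over their backs; the gripper's body (76 mm by 85 mm) begins 54 mm behind the grasp point. The pads swing forward as they close: fully open they stand 13 mm farther back than shut.
Start: joints at [1.265, 0.628, 0.038, 1.517, -0.027, 0.996, -0.02], TCP at [154.408, -631.408, 231.313] pointing down, gripper open.
Joint ranges: [-3.06, 3.06], [-0.37, 2.12], [-1.25, 1.32], [0.18, 2.47], [-1.1, 4.24], [0.23, 1.98], [-2.94, 2.94]. Speed limits (rad/s): [2.57, 2.57, 3.14, 3.14, 3.14, 3.14, 3.14].

## Interface

Orientations are given as [roll, pitch, yaw] about the fixed x, y, z axes, in that order (R = Rz(yaw) Ry(pitch) Rx(roll)).
In Python, from cell import monitor, viewer, workorder gives the robot as it stands.
- The arm moves only by the tool arm_command, never from a script. Its argument "series" is one flat list of numbers, 5 for each row, row after row: the opening in per cent of the stroke, from 0 (shut) to 100 (fully open), then the shift along the tool's x, y, z in cm, then the turn about the tool's z in degrees. In form: [claw, x, y, z, roll, claw, x, y, z, roll, ...]. A call has exactly 5 rows; each row is the pose to reach, as a shift and turn from the pose commanded when the call began, along the tool's axes at that moment; what a row does not reach only later rows make up. A row lasts 1/12 s, in which the tool goes at most 41.7 mm and 7.16 degrees, less where a joint would pass 70% of its speed; a pose out of reach is approached as far as the arm can. A call with a gripper value outside its range is refused whole. The fingers move at their own pace and stop on an object; the grip force is fixed at half the most. Time passes only in rows, so rows that repeat a pose let the fingers close, or fill a call up. It gives the time, the measured TCP pose, the force, the opening and the grip force at its end, in the units of the state.
- monitor.read_state(): the state, without advancing time (a new reading comes with each control period).
- viewer.get_image(name): name is "scene" or "top" or "wrist"; returns (picture, depth): 480x640x3 uint8, red, green, blue; 480x640 float32, mm along the optical axis (not along the pixel's ray), 0 where there is no reading.
- viewer.camera_model(name): a dict with "mtx" (3x3 intrinsics, pixels), "dist_coeffs" ([k1, k2, p1, p2, k3] as OpenCV has them; the pictures are not rectified), "R" (3x3) and "t" (3): a world point X has camera coordinates R X + t. Camera axes: x right, y down, z forward; pixel columns grow to the right and rows downward; lengths in mm; the calibration is good to about 2 mm. A picture is of the moment at which its call begins: read the wrist's pose just before it. camera_model takes no time and is no camera call; for the wrist camera it gives the pose at the moment of the call.
- workorder.finish_job(): hands the job in; it is judged then, once.
The state is a dict: "clock": time; "qpos": joint angles; "qd": joint speeds; "tau": joint torques, N m; "eef_pos": TCP position; "tool_rot": TCP orientation; "force": force on the tool from outside, world axes, zero at the start; "torque": the same for the moment, N m; "width": finger opening in mm; "gripper_force": force on a finger pad.
Only numpy, scipy, OpenCV 4.12 (cv2) and the standard library are available. Lean on these libraries where they do the work, as an engineer would, in place of code of your own. Each camera call takes 0.05 s, during which the arm holds its last target. There are 200 camera calls.

## Task

Three identical mixing beakers lie in a row, apart, on the two-rail cradle. Slide them together along the rails so that they nest fully into one another as one straight stack, inside the beaker nearest the end stop, and leave the stack lying on the rails with that beaker's foot up against the end stop. Do not knock the other things on the bench about.

Things in the scene. Friction and masses are not known exactly. Their poses are not given: they have to be found in the camera images.
- cradle: Fixed cradle: two parallel dark steel rails (7 mm round, centres 24 mm apart, tops 58.5 mm above the bench) on aluminium feet 90 mm wide; under the rails the feet end 48 mm above the bench. Origin: on the bench under the middle; x runs along the rails to the end stop, z up. Rails from x = -163 mm (open end, nothing in the way above 48 mm) to +150 mm.
- cradle_stop (a point): Point on the face of the cradle's end stop where the centre of a beaker's foot rests: 140 mm along the cradle's x from its origin and 73 mm above the bench. The stop is an aluminium plate 62 by 62 mm, 6 mm thick, leaning back 0.19 rad to be square to a lying beaker; its top is about 103 mm above the bench.
- beaker_1: White plastic beaker nearest the end stop: cone 66 mm tall, outside diameter 60 mm at the mouth, 45 mm at 24 mm above the foot, 25 mm at the flat foot; wall 2.5 mm. Origin: centre of the foot's outside; z runs along its axis to the mouth. Lies foot to the stop, axis rising 0.19 rad to the mouth. Fully nested, neighbouring feet are 14 to 20 mm apart.
- beaker_2: The middle white plastic beaker on the rails, same shape, size, frame and way round as beaker_1.
- beaker_3: The white plastic beaker nearest the open end of the rails, same shape, size, frame and way round as beaker_1.
- beaker_1_rim (a point): Centre of the mouth of beaker_1 (66 mm from its foot along its axis); while it lies alone on the rails this is 86 mm above the bench, the mouth's lowest point 56 mm and its highest 115 mm above the bench.
- beaker_2_rim (a point): Centre of the mouth of beaker_2 (66 mm from its foot along its axis); while it lies alone on the rails this is 86 mm above the bench, the mouth's lowest point 56 mm and its highest 115 mm above the bench.
- beaker_3_rim (a point): Centre of the mouth of beaker_3 (66 mm from its foot along its axis); while it lies alone on the rails this is 86 mm above the bench, the mouth's lowest point 56 mm and its highest 115 mm above the bench.
- jaw_model: Bystander: plaster cast of a jaw on a base, 62 x 66 mm, 42 mm high, beside the cradle on the robot's side. Origin: centre of its underside.
- mixing_bowl: Bystander: black rubber mixing bowl, 116 mm across the rim, 55 mm high, beside the cradle on the far side. Origin: centre of its underside.
- bottle: Bystander: amber glass bottle, 56 mm diameter, 140 mm high. Origin: centre of its underside.
- jar: Bystander: clear jar with a metal cap, 64 mm diameter, 70 mm high. Origin: centre of its underside.
- spatula: Bystander: plaster spatula with a black handle, 190 mm long, lying flat. Origin: middle of its underside.
Mind the look-alikes: they are no part of the job. What is shaped like the beaker_3 but green is not meant.

How it is judged:
By the outcome, as a careful person would: the job done as asked, in the order asked, and still so for the second after the job is handed in, with the robot touching nothing.
It also fails if it takes over 32 s, if anything falls off the work surface, if the arm or the gripper's body presses on something with over 40 N, if the wrist force passes 120 N, or if a joint passes its speed limit or range.

## Working session

There is one attempt and no reset: what is moved stays moved. The work goes in short steps, Python scripts to look and compute and a tool call to move; the robot and the scene stay as the last step left them, time stands still between calls to the robot, and variables do not carry over. Pictures are saved under pics/ and viewed, at most 10 in all, crops included, and the job is handed in when it is done.

Besides the shell and the picture viewer there is one more tool, called after "Emit:" as name(argument=value, ...), one argument or row to a line, values as JSON. arm_command: Moves the arm, as the interface text tells. Its arguments: {"type":"object","properties":{"series":{"type":"array","items":{"type":"number"}}},"required":["series"]}

```bash
mkdir -p pics; cat > h.py <<'E'
import numpy as np, cv2, json
from cell import monitor, viewer, workorder
def cam(n):
    m=viewer.camera_model(n); return {k:np.array(m[k],float) for k in m if k in("mtx","dist_coeffs","R","t")}
def pts3(m,d,uv):
    uv=np.array(uv,float).reshape(-1,2); z=np.array([d[int(v),int(u)] for u,v in uv])
    n=cv2.undistortPoints(uv.reshape(-1,1,2),m["mtx"],m["dist_coeffs"]).reshape(-1,2)
    return (np.c_[n*z[:,None],z]-m["t"].reshape(1,3))@m["R"]
def plane(m,uv,h):
    uv=np.array(uv,float).reshape(-1,1,2)
    n=cv2.undistortPoints(uv,m["mtx"],m["dist_coeffs"]).reshape(-1,2)
    r=np.c_[n,np.ones(len(n))]@m["R"]; c=-m["R"].T@m["t"].reshape(3)
    return c+r*((h-c[2])/r[:,2])[:,None]
E
python3 - <<'E'
from h import *
print(monitor.read_state())
for n in("top","scene"):
    p,d=viewer.get_image(n); np.savez("pics/%s0.npz"%n,p=p,d=d); cv2.imwrite("pics/%s0.png"%n,p[:,:,::-1])
    m=cam(n); print(n,-m["R"].T@m["t"].reshape(3)); print((d>0).mean())
E
```

```text
{'clock': 0.0, 'qpos': array([ 1.26518981,  0.62933945,  0.03844605,  1.51838961, -0.02700904,
        0.99631317, -0.0199997 ]), 'qd': array([-7.21793377e-05,  1.49829649e-03, -8.52444152e-04, -2.22700219e-03,
        9.84928437e-04,  2.57509482e-03,  3.17008563e-04]), 'tau': array([ 2.34586387e-04, -5.63396251e+01,  1.22617677e+00, -1.93442988e+01,
        1.09600229e-02,  1.05188781e-02,  9.83730729e-06]), 'eef_pos': array([ 154.25979981, -630.76924799,  230.38659454]), 'tool_rot': array([-3.13966127e+00,  2.05871622e-05,  2.39798122e-01]), 'force': array([-0.37639982, -0.39893576, -0.41359226]), 'torque': array([ 0.05694386, -0.00468992, -0.01170425]), 'gripper_force': 0.0, 'width': 85.56790289294622}
top [ 320.60637196    2.39649071 1136.52443782]
0.995908203125
scene [1303.79207307 -473.21834657  701.65372793]
0.9959114583333334
```

View pics/top0.png

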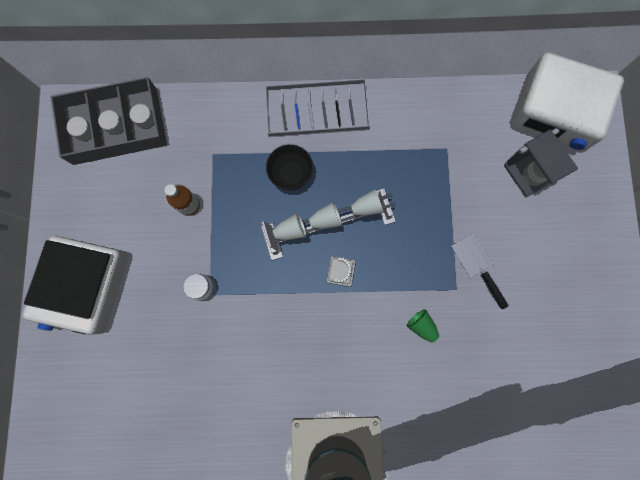

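View pics/scene0.png

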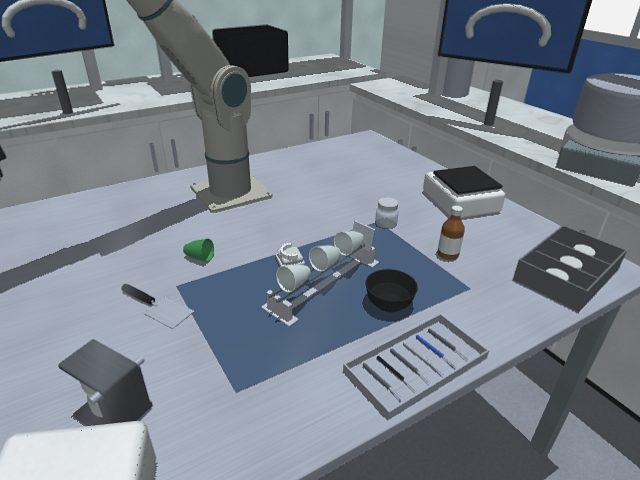

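The top view shows the cradle from the end stop at about (266,240) to the open end at about (390,205). The beakers are at (288,230) = 1, (325,218) = 2 and (370,207) = 3. The green look-alike at (424,326) is off the cradle, so I exclude it.

```bash
cat > meas.py <<'E'
from h import *
def meas(p,d,n="top",off=0):
    m=cam(n); hsv=cv2.cvtColor(p,cv2.COLOR_RGB2HSV)
    v,u=np.mgrid[0:480,0:640]; n_=cv2.undistortPoints(np.c_[u.ravel(),v.ravel()].astype(float).reshape(-1,1,2),m["mtx"],m["dist_coeffs"]).reshape(-1,2)
    z=d.ravel(); X=((np.c_[n_*z[:,None],z]-m["t"].reshape(1,3))@m["R"]).reshape(480,640,3)
    return X,hsv
E
python3 - <<'E'
from meas import *
f=np.load("pics/top0.npz");p,d=f["p"],f["d"];X,hsv=meas(p,d)
print("mat z",np.median(X[160:280,220:250,2]))
reg=np.zeros((480,640),bool);reg[180:265,255:405]=True
k=reg&(X[...,2]>63)
nl,L,st,c=cv2.connectedComponentsWithStats(k.astype(np.uint8))
for i in range(1,nl):
    if st[i,4]<15: continue
    P=X[L==i]; print(i,st[i],P.min(0).round(),P.max(0).round(),P.mean(0).round())
k=reg&(X[...,2]>52)&(X[...,2]<62)&(hsv[...,2]<130);print(k.sum())
c=p[170:270,245:415];cv2.imwrite("pics/c1.png",cv2.resize(c[:,:,::-1],None,fx=4.5,fy=4.5,interpolation=cv2.INTER_CUBIC))
E
```

```text
mat z 1.434203467157527
10 [351 189  33  27 565] [ 321. -123.   64.] [ 619.    2. 1137.] [580. -84. 102.]
16 [309 202  33  27 567] [321. -24.  63.] [ 592.   51. 1137.] [552.  13.  99.]
23 [262 213  45  36 758] [321.   2.  63.] [ 567.  157. 1137.] [525. 107.  98.]
341
```

View pics/c1.png

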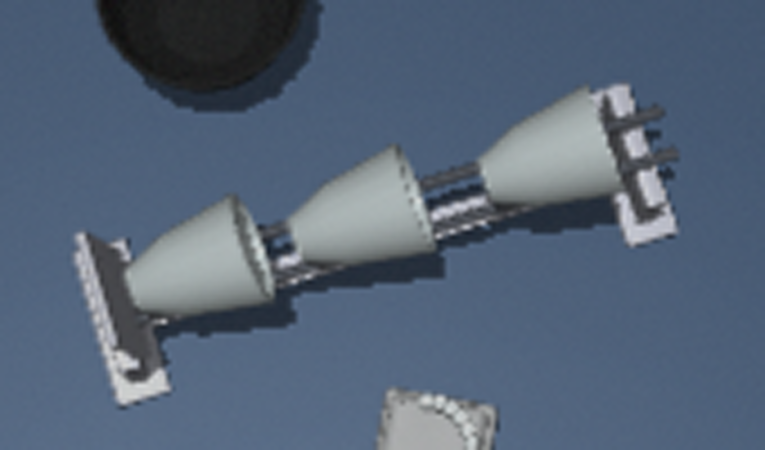

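The crop confirms three white beakers with feet to the left, toward the stop. The rim of beaker 3 is at crop x≈612, and the rail ends are at crop (663,112) and (678,157).

```bash
python3 - <<'E'
from meas import *
f=np.load("pics/top0.npz");p,d=f["p"],f["d"];X,hsv=meas(p,d);m=cam("top")
C=lambda q:np.array(q)/4.5+[245-.4,170-.4]
q=C([(275,230),(450,178),(663,112),(678,157),(510,208)])
R=plane(m,q,57);print(R.round(1))
e=(R[2]+R[3])/2
dv=R[0]-R[2];print("yaw rail",np.arctan2(dv[1],dv[0]),"width",np.linalg.norm((R[3]-R[2])))
# circle-based axis per beaker: side silhouettes
reg=np.zeros((480,640),bool);reg[180:265,255:405]=True
k=reg&(X[...,2]>63)&(X[...,2]<125)
P=X[k]
for it in range(2):
    a=np.arctan2(dv[1],dv[0]) if it==0 else a
    u=np.array([np.cos(a),np.sin(a)]);w=np.array([-u[1],u[0]])
    s=(P[:,:2]-e[:2])@u-163; t=(P[:,:2]-e[:2])@w
    S=[];T=[]
    for b in np.arange(-165,130,5):
        o=(s>=b)&(s<b+5)
        if o.sum()<8: print(b,o.sum());continue
        z=P[o,2]; tt=t[o]; c=tt[z>z.max()-2].mean()
        if it: print(b,o.sum(),z.max().round(1),c.round(1),tt.min().round(),tt.max().round())
        S.append(b+2.5);T.append(c)
    po=np.polyfit(S,T,1); print(po)
    if it==0: a+=po[0]
print("e",e,"a",a)
# wall points near stop
E
```

```text
[[ 555.4   59.6   57. ]
 [ 581.4  -33.5   57. ]
 [ 614.6 -147.7   57. ]
 [ 589.8 -154.6   57. ]
 [ 564.3  -64.8   57. ]]
yaw rail 1.8489834047022327 width 25.705327598829154
-165 0
-160 0
-155 0
-150 0
-145 0
-140 0
-135 0
-130 4
-55 0
-50 0
-45 0
-40 0
-35 0
-30 1
45 1
50 0
55 1
[0.01175939 0.38716105]
-165 0
-160 0
-155 0
-150 0
-145 0
-140 0
-135 0
-130 4
-125 9 108.9 12.7 -30.0 27.0
-120 53 118.1 -5.2 -30.0 26.0
-115 53 115.3 1.9 -27.0 26.0
-110 54 115.2 -1.1 -26.0 25.0
-105 53 111.3 -1.0 -27.0 24.0
-100 50 109.0 -0.9 -26.0 23.0
-95 46 108.3 -1.5 -24.0 22.0
-90 47 106.2 -6.4 -24.0 20.0
-85 44 103.2 -1.7 -24.0 20.0
-80 42 103.2 -0.9 -20.0 17.0
-75 41 98.1 1.2 -20.0 17.0
-70 30 95.2 2.6 -18.0 14.0
-65 27 92.1 -2.6 -15.0 10.0
-60 10 87.9 -2.5 -13.0 9.0
-55 0
-50 0
-45 0
-40 0
-35 0
-30 2
-25 23 90.8 -30.6 -31.0 25.0
-20 28 115.7 -4.5 -31.0 27.0
-15 55 117.1 0.4 -29.0 26.0
-10 53 114.9 -3.7 -30.0 24.0
-5 52 111.8 0.5 -27.0 23.0
0 48 111.0 -3.9 -25.0 22.0
5 51 111.6 -1.6 -27.0 22.0
10 45 106.4 -0.5 -24.0 21.0
15 45 106.7 -3.1 -24.0 20.0
20 39 102.4 -2.9 -22.0 19.0
25 37 102.8 -7.7 -18.0 17.0
30 35 96.9 -2.1 -20.0 15.0
35 29 93.1 -1.6 -17.0 11.0
40 24 90.4 -4.4 -15.0 9.0
45 0
50 0
55 1
60 17 81.8 -30.6 -31.0 23.0
65 30 107.7 -23.5 -32.0 26.0
70 53 117.6 0.7 -31.0 25.0
75 51 116.1 -4.7 -29.0 24.0
80 52 114.9 -1.4 -28.0 24.0
85 50 112.7 -2.7 -28.0 23.0
90 48 112.0 -0.5 -28.0 22.0
95 46 108.5 -2.7 -25.0 20.0
100 45 108.2 -4.5 -24.0 20.0
105 39 103.3 -4.7 -23.0 19.0
110 37 103.3 -5.4 -20.0 16.0
115 32 100.3 -3.1 -18.0 15.0
120 29 95.3 -6.1 -17.0 12.0
125 26 93.8 4.4 -16.0 10.0
[-0.02180006 -3.60074108]
e [ 602.23044978 -151.13862495   57.        ] a 1.8607427908080838
```

```bash
cat > go.py <<'E'
from h import *
import sys
from scipy.spatial.transform import Rotation as Ro
A=1.851;u=np.array([np.cos(A),np.sin(A)]);e=np.array([602.2,-151.1])-0.5*np.array([-u[1],u[0]])
def delta(s,z,t=0):
    S=monitor.read_state(); R=Ro.from_euler("xyz",S["tool_rot"]).as_matrix()
    g=np.r_[e+u*(s+163)+t*np.array([-u[1],u[0]]),z]; q=S["eef_pos"][:2]-e
    yaw=np.arctan2(R[1,0],R[0,0])
    print("s,t",(q@u-163).round(1),(q@[-u[1],u[0]]).round(1),"goal",g.round(),"cm",(R.T@(g-S["eef_pos"])/10).round(2),"turn",np.degrees(-(A-yaw)).round(1),"clk",S["clock"],"F",S["force"].round(1),"w",S["width"].round(1))
if __name__=="__main__": delta(*map(float,sys.argv[1:]))
E
python3 go.py -168 200
```

```text
Traceback (most recent call last):
  File "go.py", line 10, in <module>
    if __name__=="__main__": delta(*map(float,sys.argv[1:]))
                             ~~~~~^^^^^^^^^^^^^^^^^^^^^^^^^^
  File "go.py", line 9, in delta
    print("s,t",(q@u-163).round(1),(q@[-u[1],u[0]]).round(1),"goal",g.round(),"cm",(R.T@(g-S["eef_pos"])/10).round(2),"turn",np.degrees(-(A-yaw)).round(1),"clk",S["clock"],"F",S["force"].round(1),"w",S["width"].round(1))
                                                                                                                                                                                                        ^^^^^^^^^^^^^^^^
AttributeError: 'float' object has no attribute 'round'
```

```bash
sed -i 's/S\["width"\].round(1)/round(S["width"],1)/' go.py; python3 go.py -170 200
```

```text
s,t -500.2 563.6 goal [ 605. -158.  200.] cm [ 54.98 -35.26   3.11] turn -92.3 clk 0.1 F [-0.5 -0.8  0.2] w 85.3
```

Emit:
arm_command(
  series=[54, 55, -35.5, 0, -92, 54, 55, -35.5, 0, -92, 54, 55, -35.5, 0, -92, 54, 55, -35.5, 0, -92, 54, 55, -35.5, 0, -92],
)

```text
clock: 0.52
eef_pos: [298.4, -478.3, 231.1]
tool_rot: [-3.141, -0.0, 0.871]
force: [0.6, -0.8, -0.6]
width: 46.1
gripper_force: 0.0
```

```bash
python3 go.py -170 200
```

```text
s,t -393.4 382.9 goal [ 605. -158.  200.] cm [44.24  2.76  3.11] turn -56.2 clk 0.5167 F [ 0.6 -0.8 -0.6] w 46.1
```

Emit:
arm_command(
  series=[54, 44.2, 2.8, 3, -56, 54, 44.2, 2.8, 3, -56, 54, 44.2, 2.8, 3, -56, 54, 44.2, 2.8, 3, -56, 54, 44.2, 2.8, 3, -56],
)

```text
clock: 0.93
eef_pos: [443.0, -329.1, 217.0]
tool_rot: [-3.141, 0.0, 1.496]
force: [0.7, -1.0, -0.5]
width: 46.3
gripper_force: 0.0
```

```bash
python3 go.py -170 160
```

```text
s,t -290.0 202.7 goal [ 605. -158.  160.] cm [18.31 14.83  5.7 ] turn -20.4 clk 0.9333 F [ 0.7 -1.  -0.5] w 46.3
```

Emit:
arm_command(
  series=[54, 18.3, 14.8, 4, -20.4, 54, 18.3, 14.8, 4, -20.4, 54, 18.3, 14.8, 4, -20.4, 54, 18.3, 14.8, 4, -20.4, 54, 18.3, 14.8, 4, -20.4],
)

```text
clock: 1.35
eef_pos: [584.6, -180.7, 181.6]
tool_rot: [-3.141, -0.0, 1.846]
force: [0.7, -1.1, -0.5]
width: 45.9
gripper_force: 0.0
```

```bash
python3 go.py -170 120
```

```text
s,t -186.5 25.6 goal [ 605. -158.  120.] cm [1.66 2.56 6.15] turn -0.3 clk 1.35 F [ 0.7 -1.1 -0.5] w 45.9
```

Emit:
arm_command(
  series=[54, 1.7, 2.6, 0, -0.3, 54, 1.7, 2.6, 3, -0.3, 54, 1.7, 2.6, 6, -0.3, 54, 1.7, 2.6, 6, -0.3, 54, 1.7, 2.6, 6, -0.3],
)

```text
clock: 1.77
eef_pos: [602.6, -158.6, 120.8]
tool_rot: [-3.137, -0.002, 1.851]
force: [0.3, -0.5, 0.8]
width: 46.0
gripper_force: 0.0
```

```bash
python3 go.py -170 72; python3 - <<'E'
from meas import *
p,d=viewer.get_image("top");a=p[160:280,245:425]
p,d=viewer.get_image("scene");b=p[190:340,230:410]
cv2.imwrite("pics/c2.png",np.vstack([cv2.resize(x[:,:,::-1],(720//2*1,s)) if 0 else cv2.resize(x[:,:,::-1],(400,s)) for x,s in((a,266),(b,333))]))
E
```

```text
s,t -170.3 2.2 goal [ 605. -158.   72.] cm [0.03 0.24 4.88] turn 0.0 clk 1.7667 F [ 0.3 -0.5  0.8] w 46.0
```

View pics/c2.png

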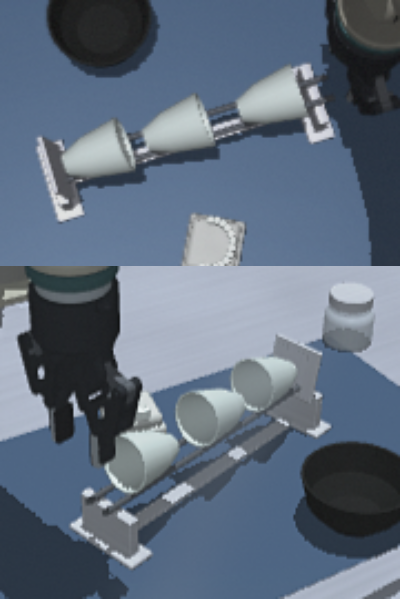

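Both views show the fingers standing clear behind the open end, straddling the line of beaker 3's mouth. The clearance is good, so I'll lower and start pushing.

Emit:
arm_command(
  series=[54, 0, 0.2, 2.5, 0, 54, 0, 0.2, 4.9, 0, 54, 0, 0.2, 4.9, 0, 54, 0.5, 0.2, 4.9, 0, 54, 1, 0.2, 4.9, 0],
)

```text
clock: 2.28
eef_pos: [604.6, -148.8, 75.4]
tool_rot: [3.139, 0.001, 1.85]
force: [0.7, -1.0, 0.5]
width: 46.0
gripper_force: 0.0
```

Emit:
arm_command(
  series=[54, 0.5, 0, 0, 0, 54, 1, 0, 0, 0, 54, 1.5, 0, 0, 0, 54, 2, 0, 0, 0, 54, 2.5, 0, 0, 0],
)

```text
clock: 2.7
eef_pos: [596.5, -123.8, 73.8]
tool_rot: [3.141, 0.0, 1.851]
force: [0.1, -0.3, 1.1]
width: 46.2
gripper_force: 0.1
```

Emit:
arm_command(
  series=[54, 0.5, 0, 0, 0, 54, 1, 0, 0, 0, 54, 1.5, 0, 0, 0, 54, 2, 0, 0, 0, 54, 2.5, 0, 0, 0],
)

```text
clock: 3.12
eef_pos: [589.4, -100.0, 73.3]
tool_rot: [-3.141, -0.0, 1.851]
force: [-0.4, -0.1, 0.4]
width: 46.0
gripper_force: 0.1
```

```bash
python3 go.py 30 72; python3 - <<'E'
from meas import *
p,d=viewer.get_image("top");a=p[160:280,245:425]
p,d=viewer.get_image("scene");b=p[190:340,230:410]
cv2.imwrite("pics/c3.png",np.vstack([cv2.resize(x[:,:,::-1],(400,s)) for x,s in((a,266),(b,333))]))
E
```

```text
s,t -110.3 -1.3 goal [549.  35.  72.] cm [14.03 -0.13  0.13] turn 0.0 clk 3.1167 F [-0.4 -0.1  0.4] w 46.0
```

View pics/c3.png

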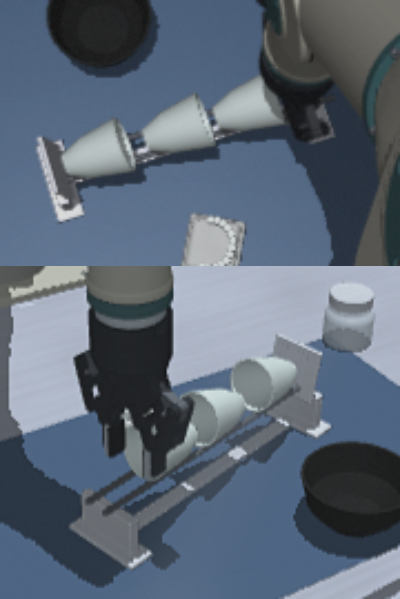

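Beaker 3 is sliding straight, and its foot is about to enter the mouth of beaker 2. I'll keep going.

Emit:
arm_command(
  series=[54, 0.5, 0, 0, 0, 54, 1, 0, 0, 0, 54, 1.5, 0, 0, 0, 54, 2, 0, 0, 0, 54, 2.5, 0, 0, 0],
)

```text
clock: 3.63
eef_pos: [582.5, -75.8, 73.3]
tool_rot: [3.142, -0.0, 1.851]
force: [-0.1, -1.2, 0.0]
width: 46.4
gripper_force: 0.1
```

Emit:
arm_command(
  series=[54, 0.5, 0, 0, 0, 54, 1, 0, 0, 0, 54, 1.5, 0, 0, 0, 54, 2, 0, 0, 0, 54, 2.5, 0, 0, 0],
)

```text
clock: 4.05
eef_pos: [575.6, -51.9, 73.4]
tool_rot: [3.141, 0.0, 1.851]
force: [-0.0, 0.2, 0.2]
width: 46.2
gripper_force: 0.2
```

Emit:
arm_command(
  series=[54, 0.5, 0, 0, 0, 54, 1, 0, 0, 0, 54, 1.5, 0, 0, 0, 54, 2, 0, 0, 0, 54, 2.5, 0, 0, 0],
)

```text
clock: 4.47
eef_pos: [568.7, -27.9, 73.4]
tool_rot: [3.141, 0.0, 1.851]
force: [0.4, -1.0, 0.9]
width: 46.3
gripper_force: 0.1
```

```bash
python3 go.py 30 72; python3 - <<'E'
from meas import *
p,d=viewer.get_image("top");a=p[160:280,245:425]
p,d=viewer.get_image("scene");b=p[190:340,230:410]
cv2.imwrite("pics/c4.png",np.vstack([cv2.resize(x[:,:,::-1],(400,s)) for x,s in((a,266),(b,333))]))
E
```

```text
s,t -35.3 -1.4 goal [549.  35.  72.] cm [ 6.53 -0.14  0.14] turn 0.0 clk 4.4667 F [ 0.4 -1.   0.9] w 46.3
```

View pics/c4.png

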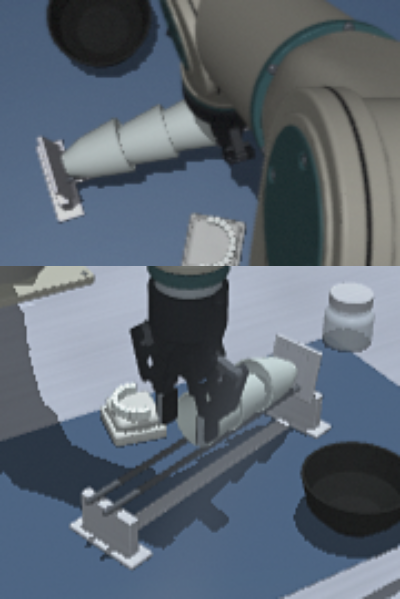

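All three are aligned and partly nested. I'll continue and watch the force.

Emit:
arm_command(
  series=[54, 0.5, 0, 0, 0, 54, 1, 0, 0, 0, 54, 1.5, 0, 0, 0, 54, 2, 0, 0, 0, 54, 2.5, 0, 0, 0],
)

```text
clock: 4.98
eef_pos: [561.7, -3.7, 73.3]
tool_rot: [-3.142, -0.0, 1.851]
force: [0.1, -0.3, 0.2]
width: 45.8
gripper_force: 0.1
```

Emit:
arm_command(
  series=[54, 0.4, 0, 0, 0, 54, 0.8, 0, 0, 0, 54, 1.2, 0, 0, 0, 54, 1.6, 0, 0, 0, 54, 2, 0, 0, 0],
)

```text
clock: 5.4
eef_pos: [556.3, 15.2, 73.3]
tool_rot: [3.142, 0.0, 1.851]
force: [-0.4, 0.3, -0.5]
width: 46.2
gripper_force: 0.2
```

Emit:
arm_command(
  series=[54, 0.2, 0, 0, 0, 54, 0.4, 0, 0, 0, 54, 0.6, 0, 0, 0, 54, 0.8, 0, 0, 0, 54, 1, 0, 0, 0],
)

```text
clock: 5.82
eef_pos: [553.6, 24.5, 73.3]
tool_rot: [3.142, 0.0, 1.851]
force: [0.2, -0.5, 0.7]
width: 46.1
gripper_force: 0.2
```

```bash
python3 go.py 30 72
```

```text
s,t 19.2 -1.4 goal [549.  35.  72.] cm [ 1.08 -0.14  0.13] turn -0.0 clk 5.8167 F [ 0.2 -0.5  0.7] w 46.1
```

Emit:
arm_command(
  series=[54, 0.1, 0, 0, 0, 54, 0.2, 0, 0, 0, 54, 0.3, 0, 0, 0, 54, 0.4, 0, 0, 0, 54, 0.5, 0, 0, 0],
)

```text
clock: 6.23
eef_pos: [552.2, 29.4, 73.3]
tool_rot: [3.142, -0.0, 1.851]
force: [-0.5, 0.2, -0.5]
width: 45.9
gripper_force: 0.0
```

Emit:
arm_command(
  series=[54, 0.1, 0, 0, 0, 54, 0.2, 0, 0, 0, 54, 0.3, 0, 0, 0, 54, 0.4, 0, 0, 0, 54, 0.5, 0, 0, 0],
)

```text
clock: 6.65
eef_pos: [550.8, 34.2, 73.3]
tool_rot: [-3.142, -0.0, 1.851]
force: [0.4, -0.6, 0.7]
width: 46.2
gripper_force: 0.1
```

```bash
python3 go.py 30 72; python3 - <<'E'
from meas import *
p,d=viewer.get_image("top");a=p[170:260,245:380]
p,d=viewer.get_image("scene");b=p[210:300,300:400]
cv2.imwrite("pics/c5.png",np.vstack([cv2.resize(x[:,:,::-1],(400,s),interpolation=cv2.INTER_CUBIC) for x,s in((a,267),(b,330))]))
E
```

```text
s,t 29.3 -1.4 goal [549.  35.  72.] cm [ 0.07 -0.14  0.13] turn 0.0 clk 6.65 F [ 0.4 -0.6  0.7] w 46.2
```

View pics/c5.png

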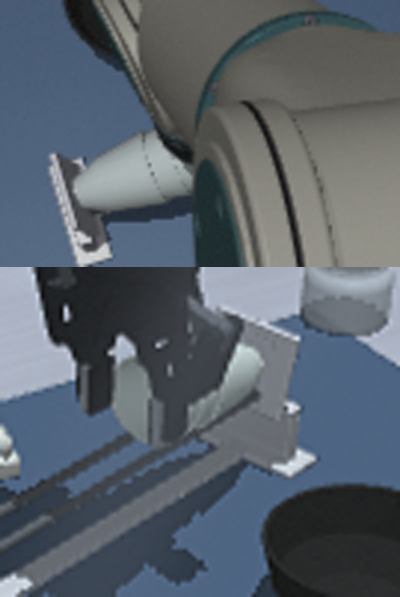

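The stack is nearly fully nested and there is no reaction force yet. I'll press on gently.

Emit:
arm_command(
  series=[54, 0.1, 0, 0, 0, 54, 0.2, 0, 0, 0, 54, 0.3, 0, 0, 0, 54, 0.4, 0, 0, 0, 54, 0.4, 0, 0, 0],
)

```text
clock: 7.17
eef_pos: [549.7, 38.2, 73.3]
tool_rot: [-3.142, -0.0, 1.851]
force: [-0.4, -0.4, 0.2]
width: 46.4
gripper_force: 0.1
```

Emit:
arm_command(
  series=[54, 0.1, 0, 0, 0, 54, 0.2, 0, 0, 0, 54, 0.3, 0, 0, 0, 54, 0.3, 0, 0, 0, 54, 0.3, 0, 0, 0],
)

```text
clock: 7.58
eef_pos: [549.4, 38.7, 73.4]
tool_rot: [-3.141, 0.003, 1.85]
force: [0.7, -5.4, 0.3]
width: 46.0
gripper_force: 2.7
```

Emit:
arm_command(
  series=[54, 0.1, 0, 0, 0, 54, 0.2, 0, 0, 0, 54, 0.3, 0, 0, 0, 54, 0.3, 0, 0, 0, 54, 0.3, 0, 0, 0],
)

```text
clock: 8.0
eef_pos: [549.2, 38.9, 73.5]
tool_rot: [-3.141, 0.006, 1.848]
force: [2.8, -9.8, 0.0]
width: 46.3
gripper_force: 5.2
```

Emit:
arm_command(
  series=[54, 0.1, 0, 0, 0, 54, 0.2, 0, 0, 0, 54, 0.3, 0, 0, 0, 54, 0.4, 0, 0, 0, 54, 0.4, 0, 0, 0],
)

```text
clock: 8.42
eef_pos: [548.9, 39.2, 73.6]
tool_rot: [-3.141, 0.01, 1.845]
force: [4.3, -16.6, 0.4]
width: 46.1
gripper_force: 8.6
```

Emit:
arm_command(
  series=[54, -0.5, 0, 0, 0, 54, -1, 0, 0, 0, 54, -2, 0, 0, 0, 54, -3.5, 0, 0, 0, 54, -5, 0, 0, 0],
)

```text
clock: 8.83
eef_pos: [560.9, 0.2, 73.3]
tool_rot: [3.141, -0.001, 1.853]
force: [0.1, -0.4, -0.1]
width: 45.9
gripper_force: 0.0
```

Emit:
arm_command(
  series=[54, -4, 0, 0, 0, 54, -8, 0, -2, 0, 54, -10, 0, -5, 0, 54, -12, 0, -9, 0, 54, -14, 0, -12, 0],
)

```text
clock: 9.25
eef_pos: [599.5, -135.5, 194.9]
tool_rot: [3.141, -0.002, 1.851]
force: [2.0, -0.2, 0.3]
width: 46.2
gripper_force: 0.0
```

Emit:
arm_command(
  series=[54, -4, 4, 0, 0, 54, -8, 6, 0, 0, 54, -12, 8, 0, 0, 54, -16, 8, 0, 0, 54, -18, 8, 0, 0],
)

```text
clock: 9.67
eef_pos: [728.0, -286.4, 193.0]
tool_rot: [3.14, -0.001, 1.853]
force: [-0.1, -1.0, -0.4]
width: 46.5
gripper_force: 0.0
```

```bash
python3 go.py 30 72; python3 - <<'E'
from meas import *
from go import e,u
p0,d0=viewer.get_image("top");a=p0[170:260,245:380]
p,d=viewer.get_image("scene");b=p[210:300,300:400]
cv2.imwrite("pics/c6.png",np.vstack([cv2.resize(x[:,:,::-1],(400,s),interpolation=cv2.INTER_CUBIC) for x,s in((a,267),(b,330))]))
X,_=meas(p0,d0); q=X[...,:2]-e; s=q@u-163; t=q@np.array([-u[1],u[0]])
for b in range(20,150,4):
    o=(s>=b)&(s<b+4)&(abs(t)<35)&(X[...,2]>63)&(X[...,2]<130)
    if o.sum()>4: print(b,o.sum(),np.percentile(X[o][:,2],95).round(),t[o].min().round(),t[o].max().round())
E
```

```text
s,t -327.8 -82.9 goal [549.  35.  72.] cm [35.78 -8.25 12.12] turn 0.1 clk 9.6667 F [-0.1 -1.  -0.4] w 46.5
40 15 74.0 -20.0 19.0
44 40 89.0 -29.0 28.0
48 37 118.0 -28.0 28.0
52 45 120.0 -28.0 28.0
56 44 119.0 -25.0 27.0
60 46 117.0 -29.0 29.0
64 45 118.0 -27.0 28.0
68 42 118.0 -25.0 27.0
72 46 117.0 -29.0 29.0
76 45 114.0 -27.0 28.0
80 43 116.0 -27.0 28.0
84 43 115.0 -27.0 27.0
88 39 113.0 -24.0 27.0
92 42 111.0 -24.0 25.0
96 37 110.0 -23.0 25.0
100 36 108.0 -22.0 24.0
104 37 107.0 -25.0 24.0
108 36 105.0 -19.0 23.0
112 31 104.0 -21.0 22.0
116 32 104.0 -22.0 20.0
120 29 99.0 -20.0 19.0
124 25 97.0 -16.0 18.0
128 23 94.0 -15.0 16.0
132 21 93.0 -14.0 14.0
136 46 89.0 -29.0 30.0
140 68 102.0 -30.0 30.0
144 51 106.0 -29.0 31.0
148 24 105.0 -29.0 29.0
```

View pics/c6.png

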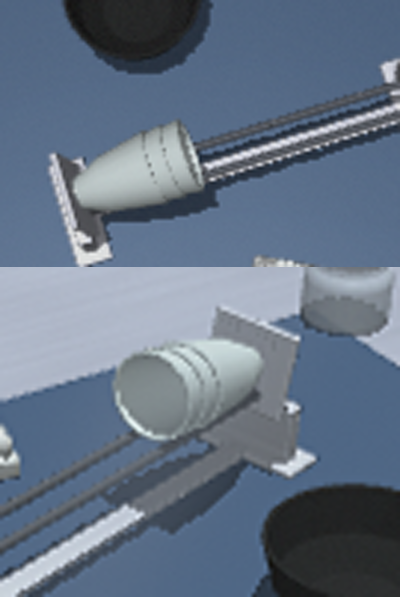

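The stack is straight, with rim steps about 13–14 mm apart at s≈48, 61 and 73, and the foot is on the stop plate. The arm is clear and the bystanders look untouched.

```bash
python3 -c "from cell import workorder; print(workorder.finish_job())"
```

```text
the job is handed in; nothing more can be done
None
```

I handed the job in at about 9.8 s: the three beakers are nested in one straight stack on the rails, with the foot of beaker 1 up against the end stop and the bystanders apparently untouched. The rim steps measured about 13–14 mm, at the low end of the 14–20 mm given for full nesting.

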